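# Thread a peg carrier onto the bent drying rail

### The arm

A 6-joint arm with a two-finger parallel gripper is mounted at the origin on the work surface. World frame = base frame: x ahead of the robot, y to its left, z up, the work surface at z = 0. Lengths are in m, angles in rad, forces in N, time in s.
With the tool pointing down it reaches from about 0.3 to 0.875 m from the base axis. Payload 6.4 kg.
Tool frame: the origin (TCP) lies midway between the tips of the shut fingers; the grasp point (between the pads) lies 19 mm behind it (ctrl.hold_point_z is the distance from the TCP to the grasp point, in m); z points along the fingers, y is the line along which they close (so a half turn about z gives the same grasp; the last joint's range is limited). The gripper opens to 85 mm and grips with 20 to 120 N. Pads are 22 mm wide; open, the fingers measure 114 mm over their backs; the gripper's body (76 mm by 85 mm) begins 54 mm behind the grasp point. The pads swing forward as they close: fully open they stand 13 mm farther back than shut.
Start: joints at [0.921, 0.181, 1.607, -0, 1.354, -0.206], TCP at [0.247, 0.519, 0.231] pointing down, gripper open.
Joint ranges: [-2.99, 2.99], [-0.89, 2.07], [0.3, 2.58], [-1.14, 4.28], [0, 2.63], [-3.12, 3.12]. Speed limits (rad/s): [2.57, 2.57, 3.01, 3.14, 3.14, 3.14].

### API

Orientations are given as a unit quaternion [w, x, y, z].
In Python, from bench import ctrl gives the robot as it stands.
- The arm moves only by the tool carry_out, never from a script. Its argument "plan" is text: rows parted by semicolons, each of 6 numbers parted by spaces: the shift along the tool's x, y, z as a fraction of full scale, then the turn, a rotation vector about the tool's x, y, z as a fraction of full scale. A call has exactly 8 rows; each row shifts and turns the commanded pose from where the row before left it, along the tool's axes as they then stand; what a row does not reach is not made up. Full scale, the value 1, is 40 mm for a shift and 0.1 rad for a turn. A row lasts 1/12 s, in which the tool goes at most 41.7 mm and 7.16 degrees, less where a joint would pass 70% of its speed; a pose out of reach is approached as far as the arm can. A call with a number of a shift or a turn outside -1 to 1 is refused whole. A call with a gripper value outside its range is refused whole. "claw" is the gripper's target within -1 to 1 (shut at 1, half-way at 0, fully open at -1), set as the call begins (left out, the last holds). The fingers move at their own pace and stop on an object; the grip force is fixed at half the most. Time passes only in rows, so rows that do not move let the fingers close, or fill a call up. It gives the time, the measured TCP pose, the force, the opening and the grip force at its end, in the units of the state.
- ctrl.get_obs(): the state, without advancing time (a new reading comes with each control period).
- ctrl.camera(name): name is "scene" or "top" or "wrist"; returns a dict with "pixels" (400x640x3 uint8, red, green, blue), "mtx" (3x3 intrinsics, pixels), "R" (3x3) and "t" (3): a world point X has camera coordinates R X + t. Camera axes: x right, y down, z forward; pixel columns grow to the right and rows downward; lengths in m; the calibration is good to about 2 mm. A picture is of the moment at which its call begins. There is no depth.
- ctrl.hand_in(): hands the job in; it is judged then, once.
The state is a dict: "time_s": time; "q": joint angles; "dq": joint speeds; "joint_efforts": joint torques, N m; "eef_pos": TCP position; "eef_rot": TCP orientation; "wrist_force": force on the tool from outside, world axes, zero at the start; "torque": the same for the moment, N m; "opening": opening from 0.0 (shut) to 1.0 (fully open); "grasp_force": force on a finger pad.
Only numpy, scipy, OpenCV 4.12 (cv2) and the standard library are available. Lean on these libraries where they do the work, as an engineer would, in place of code of your own. Each camera call takes 0.05 s, during which the arm holds its last target. There are 200 camera calls.

### The job

Pick up the drilled wooden peg carrier, thread it onto the free end of the bent drying rail and slide it along the rail, around the bend, until its block sits fully home against the clamp at the top of the post. Work gently and do not force the rail: let the carrier feel its way round, never pressing harder than about 20 N. Let go of it there, hanging upright on the rail, and leave the two jars and the brush where they are.

Things in the scene. Friction and masses are not known exactly. Their poses are not given: they have to be found in the camera images.
- stand: Fixed: wooden foot 110 x 110 x 12 mm (origin centre of underside), steel post 16 mm thick at its centre, on top a dark clamp block 40 mm long along the rail, 30 wide, 24 high. The clamp holds a rigid level steel rod, 10 mm thick (the rail), 130 mm above the table. It leaves the clamp within 12 degrees of the foot's x axis; its rear end, behind the clamp, has a 22 mm ball and takes no carrier.
- stop (a point): Point on the post's axis at rail height, mid-clamp; axes those of the foot. The rail's straight far leg points at it and ends, at the bend, 60 to 85 mm from it. The bend has a 50 mm centre-line radius and turns 50 to 75 degrees (coming from the tip: to the left, seen from above). The clamp face that stops the carrier is 20 mm from this point: when home the bore centre is 32 mm from it.
- tip (a point): Outermost point of the rail's free, rounded end, on its centre line; x points along the straight free leg out of the rail's end (away from the bend), z up. The free leg is 55 to 95 mm long from here to the bend. The rail was bent by hand: leg lengths and bend angle differ each time and no reading gives them, so where the bend begins must be felt or seen.
- bore (a point): Centre of the carrier's 13 mm through bore, which runs along x (either face may go first), z up. The carrier: loose beech block 24 mm long along the bore, 40 wide, 52 high, on a steel sole 32 x 44 x 10 mm, square stem on top; 104 mm tall, 0.12 to 0.2 kg, bottom-heavy so that it hangs upright on the rail. The bore's centre is 44 mm above its underside, 18 mm below the block's top.
- stem (a point): The centre of the carrier's grip stem, shaped like a wooden clothes peg: 16 x 16 mm, 42 mm high, 39 mm straight above the bore's centre (83 mm above the carrier's underside), sides along the carrier's x and y. Can be pinched from above across either pair of sides.
- jar: Bystander: white-painted closed jar, 72 mm across, 100 mm tall; origin at its underside. Leave alone.
- small_jar: Bystander: clear closed jar with a yellow lid, 60 mm across, 80 mm tall; origin at its underside. Leave alone.
- brush: Bystander: paint brush lying on the table; origin at its underside. Leave alone.
Things that resemble listed ones, but are neither listed nor needed, are in the scene too. Leave any purple look-alike of the part that bears bore alone.

How it is judged:
On the way:
1. the carrier is threaded on the rail's free leg (x of bore in the frame of tip between -0.06 and -0.012 m and y of bore in the frame of tip between -0.004 and 0.004 m and z of bore in the frame of tip between -0.004 and 0.004 m), for 0.2 s.
At the end, for the whole second after the job is handed in: The carrier hangs released on the rail, its bore centre within 36 mm of the post's axis (home is 32 mm, so a gap to the clamp of at most 4 mm), level with the rail within 6 mm, and upright within 0.3 rad (horizontal distance between bore and stop below 0.036 m and z of bore in the frame of stop between -0.006 and 0.006 m and angle between bore's own z axis and vertical below 0.3 rad); the robot touches nothing.
It fails at once if more than 20 N is put on the rail or its stand (contact force between stand and anything else above 20 N).
It fails at once if the white jar is moved by more than 20 mm (distance of jar from where it was at the start of the episode above 0.02 m).
It fails at once if the small jar is moved by more than 20 mm (distance of small_jar from where it was at the start of the episode above 0.02 m).
It fails at once if the brush is moved by more than 20 mm (distance of brush from where it was at the start of the episode above 0.02 m).
It also fails if it takes over 72 s, if anything falls off the work surface, if the arm or the gripper's body presses on something with over 40 N, if the wrist force passes 120 N, or if a joint passes its speed limit or range.

## Working session

There is one attempt and no reset: what is moved stays moved. The work goes in short steps, Python scripts to look and compute and a tool call to move; the robot and the scene stay as the last step left them, time stands still between calls to the robot, and variables do not carry over. Pictures are saved under pics/ and viewed, at most 12 in all, crops included, and the job is handed in when it is done.

Besides the shell and the picture viewer there is one more tool, called after "Call:" as name(argument=value, ...), one argument or row to a line, values as JSON. carry_out: Moves the arm, as the interface text tells. Shift numbers are shares of 40 mm and turn numbers shares of 0.1 rad, none past 1 either way. Its arguments: {"type":"object","properties":{"plan":{"type":"string"},"claw":{"type":"number"}},"required":["plan"]}

```bash
mkdir -p pics
cat > h.py <<'E'
import numpy as np, cv2, json
from bench import ctrl
def snap(name,tag):
    c=ctrl.camera(name); cv2.imwrite(f'pics/{tag}.png',c['pixels'][:,:,::-1])
    np.savez(f'pics/{tag}.npz',**{k:np.array(c[k]) for k in('mtx','R','t','pixels')})
def ray(tag,uv):
    c=np.load(f'pics/{tag}.npz'); R,t=c['R'],c['t'].ravel()
    d=R.T@np.linalg.inv(c['mtx'])@np.array([uv[0],uv[1],1.]); return -R.T@t,d
def atz(tag,uv,z):
    o,d=ray(tag,uv); return o+d*(z-o[2])/d[2]
def tri(a,ua,b,ub):
    o1,d1=ray(a,ua);o2,d2=ray(b,ub)
    s=np.linalg.lstsq(np.c_[d1,-d2],o2-o1,rcond=None)[0]
    p,q=o1+s[0]*d1,o2+s[1]*d2
    return (p+q)/2,np.linalg.norm(p-q)
def proj(tag,X):
    c=np.load(f'pics/{tag}.npz'); p=c['mtx']@(c['R']@np.array(X)+c['t'].ravel()); return p[:2]/p[2]
def crop(tag,out,x0,y0,x1,y1,s):
    im=cv2.imread(f'pics/{tag}.png')[y0:y1,x0:x1]; cv2.imwrite(f'pics/{out}.png',cv2.resize(im,None,fx=s,fy=s,interpolation=cv2.INTER_CUBIC))
E
python3 - <<'E'
from h import *
np.set_printoptions(precision=4,suppress=True)
snap('scene','s0');snap('top','t0')
a=cv2.imread('pics/s0.png');b=cv2.imread('pics/t0.png')
o=ctrl.get_obs();print(o['eef_pos'],o['eef_rot'],o['wrist_force'],o['time_s'])
for t in('s0','t0'):
  print(ray(t,(320,200)), [proj(t,p) for p in ((.4,0,0),(.8,0,0),(.4,.4,0))])
E
```

```text
[0.2466 0.5189 0.2305] [-0.0003  0.2201  0.9755 -0.0007] [-0.0104  0.542  -0.024 ] 0.1
(array([0.8484, 0.5989, 0.751 ]), array([-0.3385, -0.6331, -0.6963])) [array([358.9807, 209.1289]), array([223.4064, 260.0065]), array([454.2775, 324.8735])]
(array([0.4677, 0.042 , 1.1672]), array([ 0.0575, -0.0118, -0.9983])) [array([330.2898, 245.6832]), array([328.0751, 111.4297]), array([193.8679, 247.7807])]
```

View pics/s0.png

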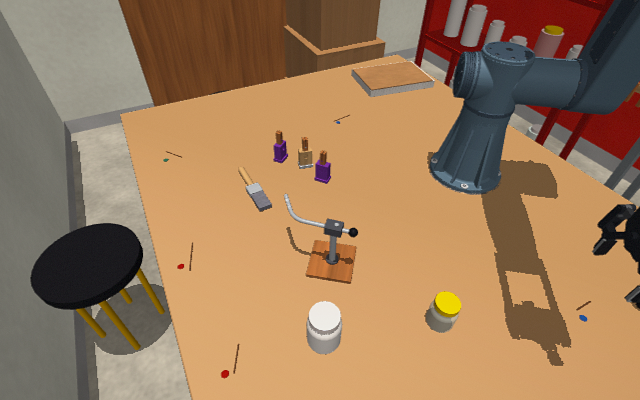

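View pics/t0.png

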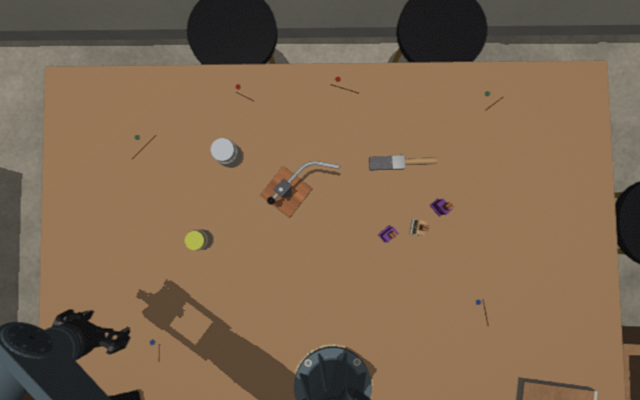

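The candidates are the beech carrier at scene (305,153) / top (420,228), a purple one at scene (280,147) / top (441,207), and a purple one at scene (322,167) / top (388,234). I choose the beech one and check it in a close crop. The rail tip is at scene (287,197) / top (338,167), and the stand is at top (284,189).

Run:
```python
from h import *
crop('t0','c1',250,140,350,220,8)
crop('t0','c2',370,190,460,250,8)
a=cv2.imread('pics/s0.png');
crop('s0','c3',265,120,365,195,8)
crop('s0','c4',275,185,365,252,8)
x=[cv2.imread(f'pics/c{i}.png') for i in(1,2,3,4)]
for p,q,n in((x[0],x[1],'m1'),(x[2],x[3],'m2')): print(p.shape,q.shape)
```

```text
(640, 800, 3) (480, 720, 3)
(600, 800, 3) (536, 720, 3)
```

View pics/c1.png

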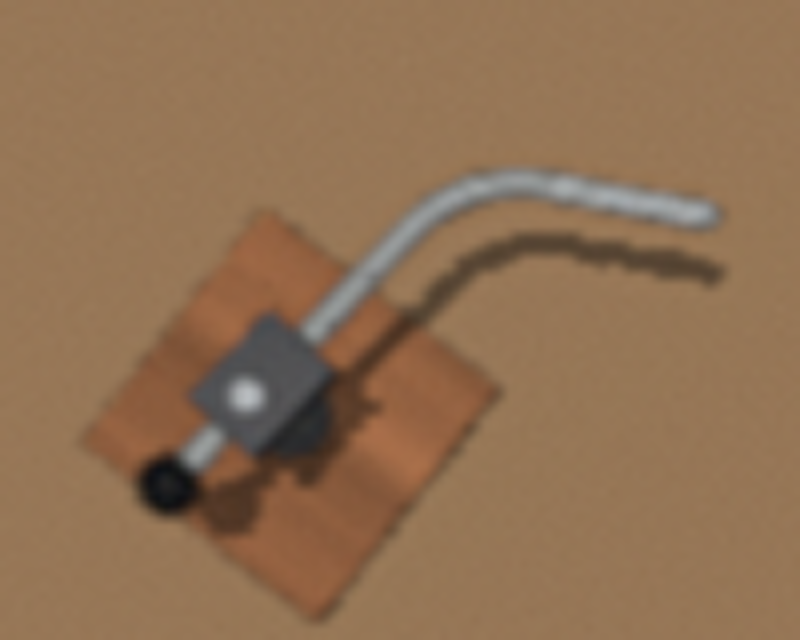

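View pics/c2.png

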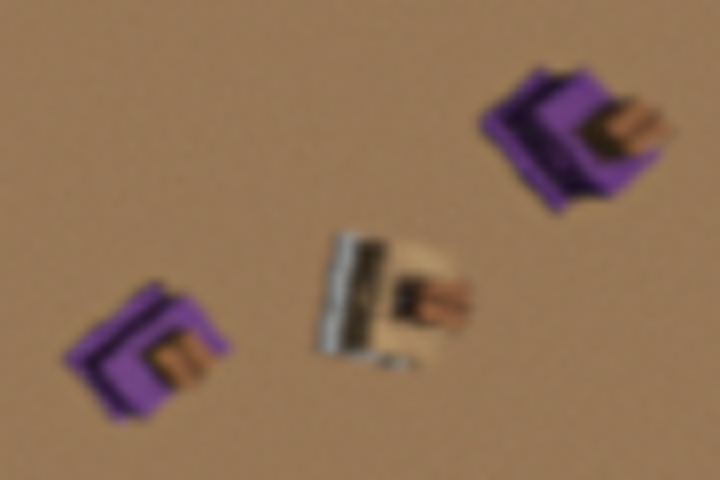

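View pics/c3.png

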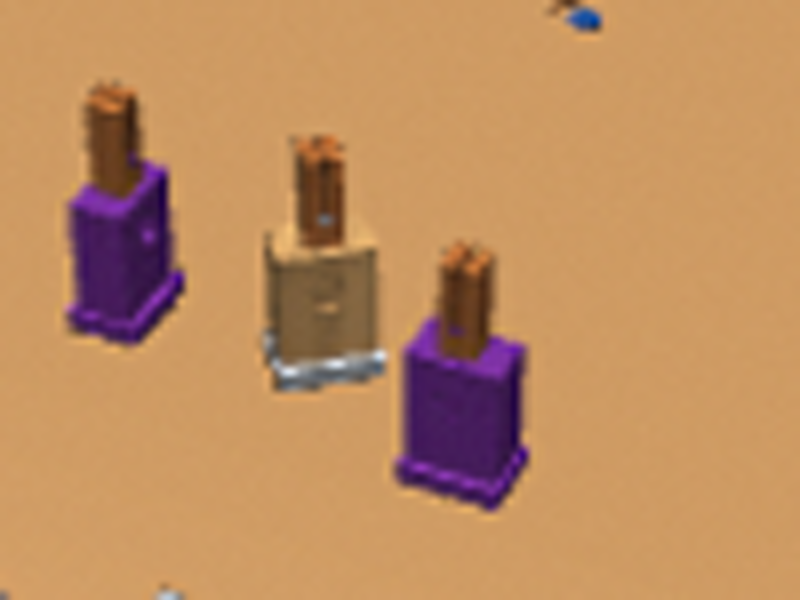

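The crops confirm the beech carrier with a steel sole. In the top view its stem top is at about (426.9,228), and the sole's 44 mm edge runs from (413.4,219.4) to (410.6,234). In the top view the rail tip is at (339.5,166.8) and the clamp centre is at (282.9,187.9).

Run:
```python
from h import *
np.set_printoptions(precision=4,suppress=True)
T=lambda c,x0,y0:(x0+c[0]/8-.0,y0+c[1]/8-.0)
st=T((455,304),370,190); print('stemtop z.104',atz('t0',st,.104))
ss=T((320,147),265,120); print('scene',atz('s0',ss,.104),tri('t0',st,'s0',ss))
e1,e2=[atz('t0',T(c,370,190),.008) for c in((347,235),(325,352))]
d=e2-e1;print('edge',d,np.linalg.norm(d),'bore yaw deg (mod 180)',np.degrees(np.arctan2(d[1],d[0]))+90, 'sole x-face mid',(e1+e2)/2)
p=lambda c,z:atz('t0',T(c,250,140),z)
print('clamp',p((263,383),.142)); tip=p((718,214),.130);print('tip',tip)
a,b=p((540,186),.13),p((700,212),.13);print('free leg yaw',np.degrees(np.arctan2(*(b-a)[1::-1])))
a,b=p((320,327),.13),p((400,232),.13);print('far leg yaw',np.degrees(np.arctan2(*(b-a)[1::-1])),a,b)
print('tip in scene',proj('s0',tip))
f=[p(c,.012) for c in((262,208),(502,392),(318,622),(80,440))];print('foot',np.mean(f,0),[np.linalg.norm(f[i]-f[i-1]) for i in range(4)],np.degrees(np.arctan2(*(f[1]-f[0])[1::-1])))
for n,i in(('ball',(170,486)),):print(n,p(i,.13))
R=ctrl.camera
```

```text
stemtop z.104 [ 0.4494 -0.2566  0.104 ]
scene [ 0.4504 -0.2505  0.104 ] (array([ 0.4483, -0.2573,  0.0994]), np.float64(0.0021658764985069217))
edge [-0.0426  0.0093  0.    ] 0.04362037412376291 bore yaw deg (mod 180) 257.75328370067433 sole x-face mid [ 0.4522 -0.24    0.008 ]
clamp [0.5597 0.1259 0.142 ]
tip [ 0.6145 -0.0237  0.13  ]
free leg yaw -100.09143594606822
far leg yaw -40.67809894882804 [0.579  0.1079 0.13  ] [0.61   0.0812 0.13  ]
tip in scene [284.7844 193.9364]
foot [0.5594 0.1266 0.012 ] [np.float64(0.10800336811648988), np.float64(0.11118266015025455), np.float64(0.10760231587823867), np.float64(0.10968104096770416)] -128.38522939897373
ball [0.5273 0.1577 0.13  ]
```

View pics/c4.png

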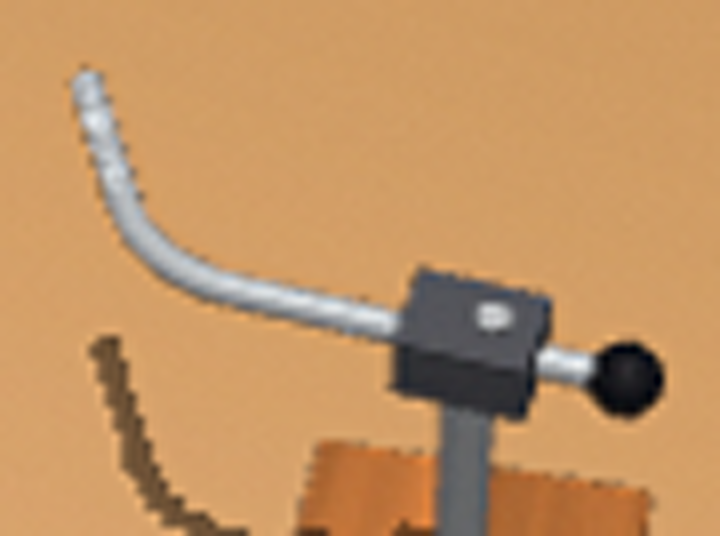

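The c4 crop shows the rail tip at scene (286,194), within about 1 px of the reprojected tip. The turn comes out at about 59°, and the stem estimates agree to a few mm. Next I'll move above the carrier.

```bash
cat >> h.py <<'E'
from scipy.spatial.transform import Rotation as Ro
np.set_printoptions(precision=4,suppress=True)
def Rd(yaw_y): # tool down, tool y at yaw
    a=np.radians(yaw_y); y=np.array([np.cos(a),np.sin(a),0]); z=np.array([0,0,-1.]); return np.c_[np.cross(y,z),y,z]
def cur():
    o=ctrl.get_obs(); q=np.array(o['eef_rot']); return np.array(o['eef_pos']),Ro.from_quat(q[[1,2,3,0]]).as_matrix()
def rows(way,start=None):
    "way: list of (pos,yaw_y,n)"
    p,R=start or cur(); out=[]
    for tp,ty,n in way:
        p0=p.copy(); dR=Ro.from_matrix(R.T@Rd(ty)).as_rotvec(); R0=R.copy()
        for k in range(1,n+1):
            P=p0+(np.array(tp)-p0)*k/n; G=R0@Ro.from_rotvec(dR*k/n).as_matrix()
            s=np.round(R.T@(P-p)/.04,2); r=np.round(Ro.from_matrix(R.T@G).as_rotvec()/.1,2)
            out.append(np.r_[s,r]+0.); p=p+R@s*.04; R=R@Ro.from_rotvec(r*.1).as_matrix()
    for i in range(0,len(out),8): print('; '.join(' '.join(f'{v:g}' for v in r) for r in out[i:i+8]))
    print('end',p, 'max',np.abs(out).max())
def st():
    o=ctrl.get_obs(); p,R=cur()
    print('t',o['time_s'],'pos',p,'yawy %.2f'%np.degrees(np.arctan2(R[1,1],R[0,1])),'tilt',R[:2,2],'F',np.array(o['wrist_force']),'T',np.array(o['torque']),'op %.3f g %.1f'%(o['opening'],o['grasp_force']))
E
python3 - <<'E'
from h import *
rows([((.449,-.2565,.22),-12.2,24)])
E
```

```text
-0.54 -0.64 0.01 0 0 0.56; -0.57 -0.61 0.01 0 0 0.56; -0.6 -0.57 0.02 0 0 0.55; -0.64 -0.54 0.01 0 0 0.56; -0.67 -0.51 0.01 0 0 0.56; -0.69 -0.46 0.01 0 0 0.56; -0.72 -0.43 0.01 0 0 0.56; -0.74 -0.39 0.01 0 0 0.56
-0.76 -0.34 0.02 0 0 0.55; -0.77 -0.3 0.01 -0.01 0 0.56; -0.8 -0.26 0.01 0 0 0.56; -0.81 -0.21 0.01 0 0 0.56; -0.81 -0.17 0.01 0 0 0.56; -0.83 -0.12 0.01 0 0.01 0.56; -0.83 -0.07 0.01 0 0 0.55; -0.84 -0.03 0.01 0 0 0.56
-0.83 0.01 0.02 0 0 0.56; -0.83 0.07 0.01 0 0 0.56; -0.83 0.11 0.01 0 0 0.56; -0.82 0.16 0.01 0 0 0.56; -0.81 0.2 0.01 0 0 0.55; -0.8 0.25 0.01 0 0 0.56; -0.78 0.29 0.01 0 0 0.56; -0.76 0.33 0.01 -0.01 0 0.56
end [ 0.4489 -0.2563  0.22  ] max 0.84
```

Call:
carry_out(
  plan="-0.54 -0.64 0.01 0 0 0.56; -0.57 -0.61 0.01 0 0 0.56; -0.6 -0.57 0.02 0 0 0.55; -0.64 -0.54 0.01 0 0 0.56; -0.67 -0.51 0.01 0 0 0.56; -0.69 -0.46 0.01 0 0 0.56; -0.72 -0.43 0.01 0 0 0.56; -0.74 -0.39 0.01 0 0 0.56",
  claw=0,
)

```text
time_s: 0.77
eef_pos: [0.3141, 0.2591, 0.2274]
eef_rot: [-0.0, 0.432, 0.902, -0.0]
wrist_force: [1.2, -0.3, 0.2]
opening: 0.503
grasp_force: 0.0
```

Call:
carry_out(
  plan="-0.76 -0.34 0.02 0 0 0.55; -0.77 -0.3 0.01 0 0 0.56; -0.8 -0.26 0.01 0 0 0.56; -0.81 -0.21 0.01 0 0 0.56; -0.81 -0.17 0.01 0 0 0.56; -0.83 -0.12 0.01 0 0 0.56; -0.83 -0.07 0.01 0 0 0.55; -0.84 -0.03 0.01 0 0 0.56",
)

```text
time_s: 1.43
eef_pos: [0.3819, 0.0007, 0.224]
eef_rot: [0.0, 0.621, 0.784, 0.0]
wrist_force: [0.2, 0.1, -0.2]
opening: 0.498
grasp_force: 0.0
```

Call:
carry_out(
  plan="-0.83 0.01 0.02 0 0 0.56; -0.83 0.07 0.01 0 0 0.56; -0.83 0.11 0.01 0 0 0.56; -0.82 0.16 0.01 0 0 0.56; -0.81 0.2 0.01 0 0 0.55; -0.8 0.25 0.01 0 0 0.56; -0.78 0.29 0.01 0 0 0.56; -0.76 0.33 0.01 0 0 0.56",
)

```text
time_s: 2.1
eef_pos: [0.4491, -0.2574, 0.22]
eef_rot: [-0.0, 0.779, 0.627, -0.0]
wrist_force: [0.1, -0.4, 0.6]
opening: 0.5
grasp_force: 0.0
```

Run:
```python
from h import *
st(); snap('wrist','w1'); st()
print(proj('w1',(.449,-.2565,.104)),proj('w1',(.449,-.2565,.062)))
cv2.imwrite('pics/w1b.png',cv2.resize(cv2.imread('pics/w1.png'),(800,500)))
```

```text
t 2.1 pos [ 0.4491 -0.2574  0.22  ] yawy -12.38 tilt [-0.0006  0.0006] F [ 0.1035 -0.4324  0.5915] T [ 0.0596  0.0102 -0.0238] op 0.500 g 0.0
t 2.15 pos [ 0.4502 -0.263   0.2201] yawy -12.73 tilt [ 0.0007 -0.0036] F [-1.8372 -3.7688  0.9054] T [-0.1479  0.0265  0.0557] op 0.505 g 0.0
[317.4844 194.8234] [317.4581 184.7252]
```

View pics/w1b.png

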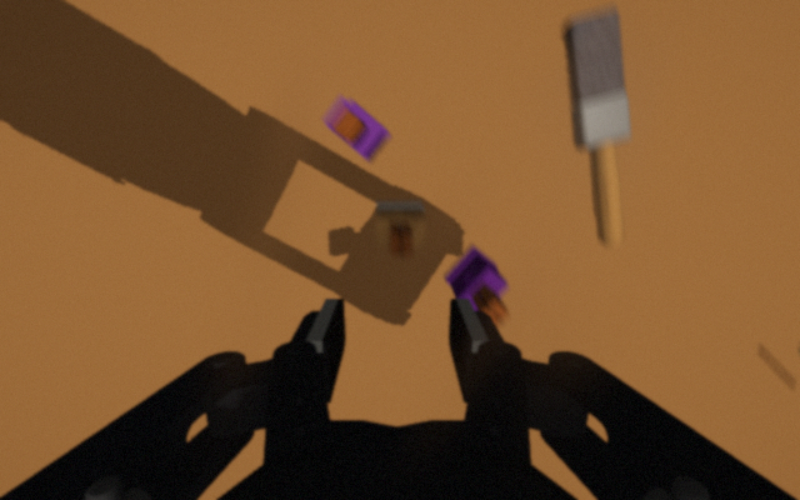

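The wrist view shows the carrier's stem top centred at about (401,243) in the enlarged picture, which is (321,194.5) in camera pixels. The predicted point was (317.5,194.8). The fingers straddle it, with the purple look-alike outside the right finger.

Run:
```python
from h import *
P=atz('w1',(321,194.5),.104); print(P)
a,b=[atz('w1',(c[0]*.8,c[1]*.8),.010) for c in((376,203),(424,203))];print('sole edge',np.linalg.norm(b-a),np.degrees(np.arctan2(*(b-a)[1::-1])))
print(atz('t0',(450,205.6),.104))
p=(np.array(P)+np.array([.449,-.2565,.104]))/2
rows([((p[0],p[1],.11),-12.3,6),((p[0],p[1],.105),-12.3,2),((p[0],p[1],.070),-12.3,6),((p[0],p[1],.068),-12.3,2)])
```

```text
[ 0.4521 -0.2569  0.104 ]
sole edge 0.04517094377014733 -12.416588727089954
[ 0.5087 -0.3209  0.104 ]
0.03 0 0.46 0 0.01 -0.01; 0.02 -0.01 0.46 0 0 -0.02; 0.03 0 0.46 0.01 0.01 -0.01; 0.03 -0.01 0.46 0 0 -0.01; 0.03 0 0.45 0 0.01 -0.01; 0.02 -0.01 0.46 0 0 -0.02; 0 0 0.06 0 0 0; 0 0 0.07 0 0 0
0 0 0.15 0 0 0; 0 0 0.14 0 0 0; 0 0 0.15 0 0 0; 0 0 0.14 0 0 0; 0 0 0.15 0 0 0; 0 0 0.14 0 0 0; 0 0 0.03 0 0 0; 0 0 0.02 0 0 0
end [ 0.4505 -0.2567  0.0681] max 0.46
```

Call:
carry_out(
  plan="0 0.04 0.4 0 0 0; 0 0 0.46 0 0 0; 0 0 0.46 0 0 0; 0 0 0.46 0 0 0; 0 0 0.45 0 0 0; 0 0 0.4 0 0 0; 0 0 0.2 0 0 0; 0 0 0 0 0 0",
)

```text
time_s: 2.82
eef_pos: [0.4495, -0.2549, 0.1051]
eef_rot: [-0.002, 0.778, 0.628, -0.0]
wrist_force: [-0.3, 0.1, 0.7]
opening: 0.502
grasp_force: 0.0
```

Run:
```python
from h import *
st()
```

```text
t 2.8167 pos [ 0.4495 -0.2549  0.1051] yawy -12.20 tilt [-0.0033  0.0031] F [-0.3123  0.0697  0.6932] T [ 0.0266  0.0237 -0.0162] op 0.502 g 0.0
```

Call:
carry_out(
  plan="-0.04 0 0.15 0 0 0; 0 0 0.15 0 0 0; 0 0 0.15 0 0 0; 0 0 0.15 0 0 0; 0 0 0.15 0 0 0; 0 0 0.15 0 0 0; 0 0 0.03 0 0 0; 0 0 0 0 0 0",
)

```text
time_s: 3.48
eef_pos: [0.4501, -0.2574, 0.0694]
eef_rot: [-0.001, 0.778, 0.628, -0.0]
wrist_force: [-0.5, -0.6, 0.1]
opening: 0.5
grasp_force: 0.0
```

Call:
carry_out(
  plan="0 0 0 0 0 0; 0 0 0 0 0 0; 0 0 0 0 0 0; 0 0 0 0 0 0; 0 0 0 0 0 0; 0 0 0 0 0 0; 0 0 0 0 0 0; 0 0 0 0 0 0",
  claw=1,
)

```text
time_s: 4.15
eef_pos: [0.4507, -0.258, 0.0705]
eef_rot: [0.0, 0.778, 0.628, -0.0]
wrist_force: [-1.8, -0.1, 4.3]
opening: 0.177
grasp_force: 59.1
```

Run:
```python
from h import *
st()
```

```text
t 4.15 pos [ 0.4507 -0.258   0.0705] yawy -12.20 tilt [ 0.0004 -0.0005] F [-1.7884 -0.1101  4.2742] T [0.101  0.2152 0.0121] op 0.177 g 59.1
```

Run:
```python
from h import *
p,_=cur()
rows([((p[0],p[1],.158),-12.2,8),((.6066,-.068,.1575),-10.1,15),((.6066,-.068,.1575),-10.1,1)])
```

```text
0 0 -0.27 0 0 0; 0 0 -0.28 0 0 0; 0 0 -0.27 0 0 0; 0 0 -0.27 0 0 0; 0 0 -0.28 0 0 0; 0 0 -0.27 0 0 0; 0 0 -0.27 0 0 0; 0 0 -0.28 0 0 0
0.36 0.19 0 0 0 -0.02; 0.37 0.19 0 0 0 -0.03; 0.36 0.18 0 0 0 -0.02; 0.36 0.19 0 0 0 -0.03; 0.37 0.19 0 0 0 -0.02; 0.36 0.2 0.01 0 0 -0.03; 0.36 0.19 0 0 0 -0.02; 0.36 0.19 0 0 0 -0.03
0.36 0.2 0 0 0 -0.02; 0.36 0.19 0 0 0 -0.02; 0.36 0.2 0 0 0 -0.03; 0.36 0.19 0 0 0 -0.02; 0.36 0.2 0 0 0 -0.03; 0.36 0.2 0 0 0 -0.02; 0.36 0.2 0 0 0 -0.03; 0 0 0 0 0 0
end [ 0.6066 -0.0679  0.1576] max 0.37
```

Call:
carry_out(
  plan="0 0 -0.27 0 0 0; 0 0 -0.28 0 0 0; 0 0 -0.27 0 0 0; 0 0 -0.27 0 0 0; 0 0 -0.28 0 0 0; 0 0 -0.27 0 0 0; 0 0 -0.27 0 0 0; 0 0 -0.28 0 0 0",
)

```text
time_s: 4.82
eef_pos: [0.4505, -0.2577, 0.1589]
eef_rot: [0.0, 0.778, 0.628, 0.0]
wrist_force: [-0.6, -1.2, -2.1]
opening: 0.176
grasp_force: 58.5
```

Call:
carry_out(
  plan="0.36 0.19 0 0 0 -0.02; 0.37 0.19 0 0 0 -0.03; 0.36 0.18 0 0 0 -0.02; 0.36 0.19 0 0 0 -0.03; 0.37 0.19 0 0 0 -0.02; 0.36 0.2 0.01 0 0 -0.03; 0.36 0.19 0 0 0 -0.02; 0.36 0.19 0 0 0 -0.03",
)

```text
time_s: 5.48
eef_pos: [0.534, -0.1559, 0.1579]
eef_rot: [0.0, 0.772, 0.636, -0.0]
wrist_force: [0.6, -1.3, -1.6]
opening: 0.173
grasp_force: 58.7
```

Call:
carry_out(
  plan="0.36 0.2 0 0 0 -0.02; 0.36 0.19 0 0 0 -0.02; 0.36 0.2 0 0 0 -0.03; 0.36 0.19 0 0 0 -0.02; 0.36 0.2 0 0 0 -0.03; 0.3 0.15 0 0 0 -0.02; 0.2 0.12 0 0 0 -0.03; 0 0 0 0 0 0",
)

```text
time_s: 6.15
eef_pos: [0.6007, -0.0741, 0.1576]
eef_rot: [0.0, 0.766, 0.643, 0.0]
wrist_force: [-0.1, -0.2, -1.2]
opening: 0.176
grasp_force: 58.7
```

Run:
```python
from h import *
import time
st(); snap('top','t1');snap('scene','s1');snap('wrist','w2');st()
for t in('t1','s1','w2'): print(t,proj(t,(.6145,-.0237,.13)),proj(t,cur()[0]))
x=cv2.imread('pics/w2.png'); 
def c(tag,x0,y0,w,h,s): return cv2.resize(cv2.imread(f'pics/{tag}.png')[y0:y0+h,x0:x0+w],None,fx=s,fy=s,interpolation=cv2.INTER_CUBIC)
cv2.imwrite('pics/m3.png',np.hstack([c('s1',250,150,100,75,4),c('t1',300,130,100,75,4)]))
cv2.imwrite('pics/m4.png',np.vstack([np.hstack([c('s1',250,150,100,75,4),c('t1',300,130,100,75,4)]),cv2.resize(x[50:290],(800,300))]))
```

```text
t 6.15 pos [ 0.6007 -0.0741  0.1576] yawy -9.98 tilt [0.0006 0.0002] F [-0.0966 -0.1762 -1.1784] T [-0.0306 -0.0092  0.0111] op 0.176 g 58.7
t 6.3 pos [ 0.5994 -0.0758  0.1572] yawy -10.09 tilt [-0.0006 -0.0003] F [-0.1577 -1.1323 -2.9959] T [ 0.005  -0.0139 -0.0109] op 0.174 g 58.7
t1 [339.7375 166.7659] [360.7594 170.8221]
s1 [284.8054 193.9397] [281.4709 171.5971]
w2 [328.3335 142.3724] [318.105  252.2215]
```

View pics/m4.png

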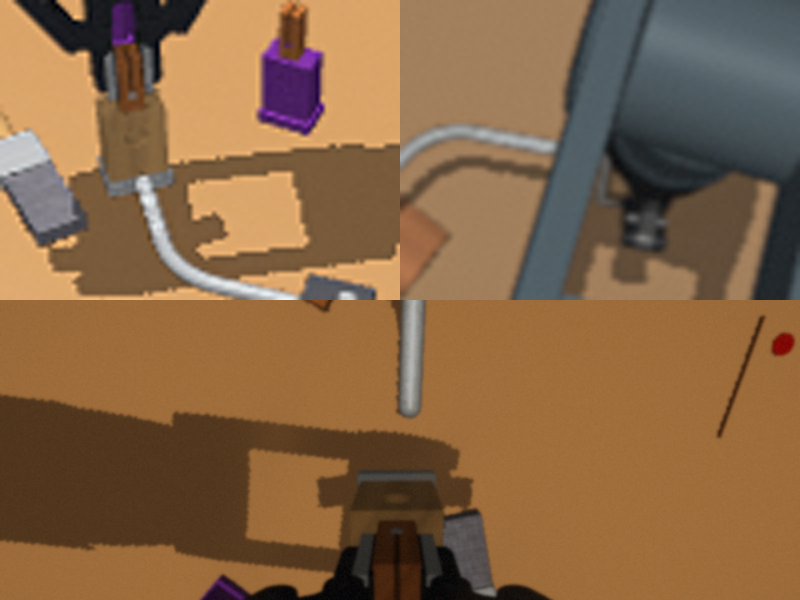

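The wrist view shows the rail tip at about (410,415) in the montage, which is camera (328,142) and matches the prediction. The carrier's stem is centred near column 397 (camera 318), and the bore's rim is visible at (397,497). I'll fit the centre line of the rail in that picture.

Run:
```python
from h import *
im=cv2.imread('pics/w2.png').astype(int); 
sat=im.max(2)-im.min(2)
m=((sat<45)&(im.max(2)>90)).astype(np.uint8)
m[:, :300]=0; m[:,360:]=0; m[150:]=0
ys=[];cs=[]
for r in range(0,142,10):
    x=np.flatnonzero(m[r]); print(r,x.min() if len(x) else None,x.max() if len(x) else None,end=' | ')
pts=np.array([(np.flatnonzero(m[r]).mean(),r) for r in range(60,138) if m[r].any()])
W=np.array([atz('w2',p,.13)[:2] for p in pts])
c,d=W.mean(0),np.linalg.svd(W-W.mean(0))[2][0]; d*=np.sign(-d[1])
yaw=np.degrees(np.arctan2(d[1],d[0])); print('\nyaw out',yaw, 'len',np.linalg.norm(W[-1]-W[0]))
n=np.array([-d[1],d[0]]); print('tip lateral resid',(np.array([.6145,-.0237])-c)@n,'tip y at',atz('w2',(328,142.8),.13))
p,R=cur(); print('TCP lateral off line',(p[:2]-c)@n,'line pt',c,'n',n)
for f,z in(((397*.8,50+225*.8*.0+ (525-300)*.8),.191),((397*.8,50+(497-300)*.8),.13)):
    print('ref',atz('w2',f,z),(atz('w2',f,z)[:2]-c)@n)
crop('w2','w2c',250,130,390,235,5.7)
```

```text
0 322 339 | 10 321 340 | 20 322 340 | 30 322 340 | 40 322 340 | 50 323 340 | 60 322 339 | 70 322 338 | 80 320 338 | 90 321 338 | 100 321 337 | 110 321 337 | 120 320 336 | 130 320 336 | 140 322 334 | 
yaw out -101.8246545207764 len 0.03925123550661887
tip lateral resid 0.000511518975667335 tip y at [ 0.6143 -0.0239  0.13  ]
TCP lateral off line -0.003582841739290441 line pt [ 0.6187 -0.0011] n [ 0.9788 -0.2049]
ref [ 0.6035 -0.0509  0.191 ] -0.004659641581464575
ref [ 0.602 -0.06   0.13 ] -0.0043048070740947485
```

View pics/w2c.png

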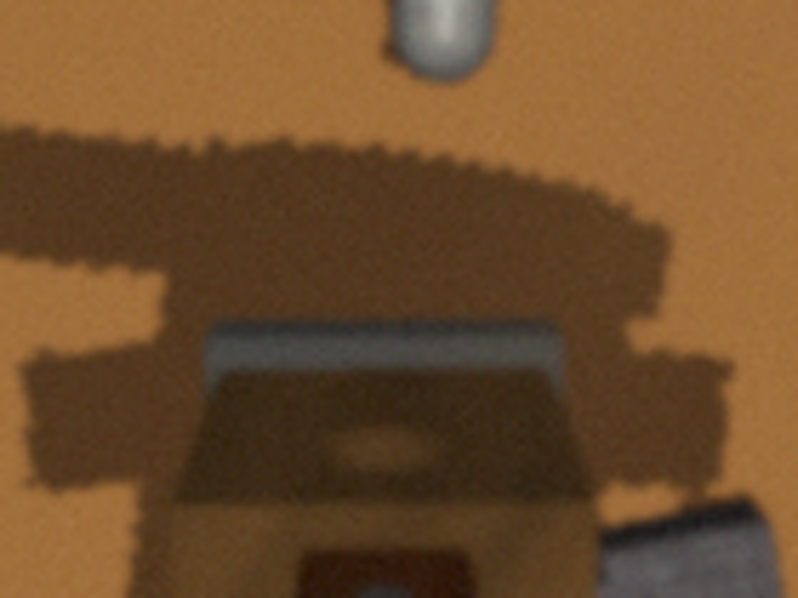

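Call:
carry_out(
  plan="0 0.05 0.02 0 0 0.12; 0.1 0.05 0 0 0 0.12; 0.1 0 0 0 0 0; 0.1 0 0 0 0 0; 0.1 0 0 0 0 0; 0.1 0 0 0 0 0; 0 0 0 0 0 0; 0 0 0 0 0 0",
)

```text
time_s: 6.97
eef_pos: [0.6077, -0.0561, 0.1565]
eef_rot: [0.0, 0.774, 0.633, -0.0]
wrist_force: [-0.0, 0.4, -2.3]
opening: 0.175
grasp_force: 58.8
```

```bash
cat > rail.py <<'E'
from h import *
def rail(tag,r0,r1,bore=None):
    im=cv2.imread(f'pics/{tag}.png').astype(int); sat=im.max(2)-im.min(2)
    m=(sat<45)&(im.max(2)>90); m[:,:295]=0; m[:,360:]=0
    pts=np.array([(np.flatnonzero(m[r]).mean(),r) for r in range(r0,r1) if m[r].any()])
    W=np.array([atz(tag,p,.13)[:2] for p in pts]); c,d=W.mean(0),np.linalg.svd(W-W.mean(0))[2][0]; d*=np.sign(-d[1])
    n=np.array([-d[1],d[0]]); p,R=cur()
    print('yaw',np.degrees(np.arctan2(d[1],d[0])),'TCP lat',(p[:2]-c)@n,'dist to tip',(np.array([.6145,-.0237])-p[:2])@-d)
    return c,n
E
python3 - <<'E'
from rail import *
st(); snap('wrist','w3'); st(); print(proj('w3',(.6145,-.0237,.13)))
c,n=rail('w3',70,int(proj('w3',(.6145,-.0237,.13))[1])-5)
crop('w3','w3c',250,100,390,205,5.7)
E
```

```text
t 6.9667 pos [ 0.6077 -0.0561  0.1565] yawy -11.42 tilt [-0.     -0.0001] F [-0.0328  0.4092 -2.2642] T [-0.0222  0.0053 -0.0486] op 0.175 g 58.8
t 7.0167 pos [ 0.6076 -0.0563  0.1565] yawy -11.43 tilt [-0.0001 -0.0001] F [ 0.0777 -0.1199 -2.0113] T [ 0.0158 -0.0282 -0.0548] op 0.177 g 58.8
[318.6779 178.7026]
yaw -101.75162721632348 TCP lat 0.0006515867628647046 dist to tip 0.033357884098843577
```

View pics/w3c.png

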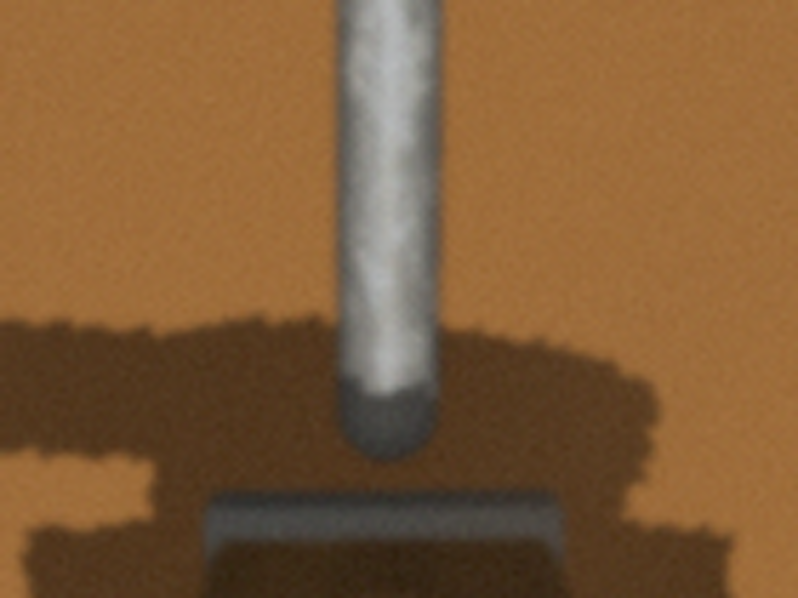

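The crop shows the rail tip at column 388 and the carrier's centre at 384, about 0.4 mm apart, so it is well aligned. I'll advance gently.

Call:
carry_out(
  plan="0.08 0.01 0 0 0 0; 0.08 0 0 0 0 0; 0.08 0 0 0 0 0; 0.08 0 0 0 0 0; 0.06 0 0 0 0 0; 0.05 0 0 0 0 0; 0.03 0 0 0 0 0; 0 0 0 0 0 0",
)

```text
time_s: 7.68
eef_pos: [0.6117, -0.0382, 0.1565]
eef_rot: [0.0, 0.774, 0.633, 0.0]
wrist_force: [-0.3, 0.2, -1.6]
opening: 0.174
grasp_force: 58.8
```

Call:
carry_out(
  plan="0.02 0 0 0 0 0; 0.02 0 0 0 0 0; 0.02 0 0 0 0 0; 0.02 0 0 0 0 0; 0.02 0 0 0 0 0; 0.02 0 0 0 0 0; 0 0 0 0 0 0; 0 0 0 0 0 0",
)

```text
time_s: 8.35
eef_pos: [0.6127, -0.0338, 0.1565]
eef_rot: [0.0, 0.774, 0.633, -0.0]
wrist_force: [0.2, 1.1, -1.5]
opening: 0.178
grasp_force: 58.8
```

Run:
```python
from h import *
st()
```

```text
t 8.35 pos [ 0.6127 -0.0338  0.1565] yawy -11.45 tilt [ 0. -0.] F [ 0.2343  1.1014 -1.5251] T [-0.0139 -0.014  -0.0187] op 0.178 g 58.8
```

Call:
carry_out(
  plan="0.02 0 0 0 0 0; 0.02 0 0 0 0 0; 0.02 0 0 0 0 0; 0.02 0 0 0 0 0; 0.02 0 0 0 0 0; 0.02 0 0 0 0 0; 0.02 0 0 0 0 0; 0 0 0 0 0 0",
)

```text
time_s: 9.02
eef_pos: [0.6138, -0.0282, 0.1565]
eef_rot: [-0.0, 0.774, 0.633, 0.0]
wrist_force: [-0.3, -0.7, -1.4]
opening: 0.179
grasp_force: 58.8
```

Run:
```python
from h import *
st()
```

```text
t 9.0167 pos [ 0.6138 -0.0282  0.1565] yawy -11.45 tilt [0. 0.] F [-0.3054 -0.7255 -1.3934] T [-0.0619  0.0282  0.0022] op 0.179 g 58.8
```

Call:
carry_out(
  plan="0.04 0 0 0 0 0; 0.04 0 0 0 0 0; 0.04 0 0 0 0 0; 0.04 0 0 0 0 0; 0.04 0 0 0 0 0; 0.04 0 0 0 0 0; 0.04 0 0 0 0 0; 0 0 0 0 0 0",
)

```text
time_s: 9.68
eef_pos: [0.616, -0.017, 0.1565]
eef_rot: [-0.0, 0.774, 0.633, 0.0]
wrist_force: [0.1, -0.0, -1.6]
opening: 0.177
grasp_force: 58.8
```

Call:
carry_out(
  plan="0.04 0 0 0 0 0; 0.04 0 0 0 0 0; 0.04 0 0 0 0 0; 0.04 0 0 0 0 0; 0.04 0 0 0 0 0; 0.04 0 0 0 0 0; 0 0 0 0 0 0; 0 0 0 0 0 0",
)

```text
time_s: 10.35
eef_pos: [0.6179, -0.0079, 0.1565]
eef_rot: [0.0, 0.774, 0.633, 0.0]
wrist_force: [0.0, 0.2, -2.2]
opening: 0.176
grasp_force: 58.8
```

Run:
```python
from rail import *
st(); snap('wrist','w4'); im=cv2.imread('pics/w4.png')
# overlay candidate bend geometry
stop=np.array([.5597,.1259])
cv2.imwrite('pics/w4b.png',cv2.resize(im[:260],None,fx=1.25,fy=1.25))
```

```text
t 10.35 pos [ 0.6179 -0.0079  0.1565] yawy -11.45 tilt [ 0.0001 -0.0001] F [ 0.0483  0.1859 -2.2351] T [-0.0455  0.0137 -0.0096] op 0.176 g 58.8
```

View pics/w4b.png

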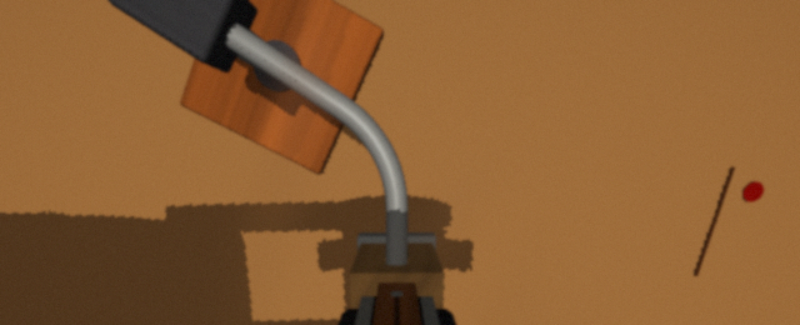

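The picture shows the carrier threaded on the free leg, with the bend starting at about (395,190) and the far leg running from about (345,105) to the clamp at (235,40). I'll fit the rail as a line, an arc and a line.

```bash
cat > path.py <<'E'
from h import *
def path(P,s):
    "P=(x,y of tip, yaw inwards, L, angle); s from tip -> pos,yaw"
    x,y,a,L,th=P; s=np.atleast_1d(s); r=.05; A=r*th
    out=np.zeros((len(s),3)); d=np.array([np.cos(a),np.sin(a)]); nl=np.array([-d[1],d[0]])
    b=np.array([x,y])+L*d; c=b+r*nl
    for i,v in enumerate(s):
        if v<=L: out[i]=[*(np.array([x,y])+v*d),a]
        else:
            f=min((v-L)/r,th); p=c+r*(np.sin(f)*d-np.cos(f)*nl); e=np.cos(f)*d+np.sin(f)*nl
            out[i]=[*(p+max(0,v-L-A)*e),a+f]
    return out
E
python3 - <<'E'
from path import *
from scipy.optimize import least_squares
from scipy.spatial import cKDTree
im=cv2.imread('pics/w4.png').astype(int); sat=im.max(2)-im.min(2)
m=((sat<45)&(im.max(2)>95)).astype(np.uint8); m[165:]=0
n,l,s,c=cv2.connectedComponentsWithStats(m); k=1+np.argmax(s[1:,4]); print(s[k])
v,u=np.nonzero(l==k); W=np.array([atz('w4',(a,b),.13)[:2] for a,b in zip(u,v)])
stop=np.array([.5597,.1259])
def res(P,full=False):
    S=np.arange(0,.26,.0005); pt=path(P,S); d,i=cKDTree(pt[:,:2]).query(W)
    e=W-pt[i,:2]; sg=e[:,0]*-np.sin(pt[i,2])+e[:,1]*np.cos(pt[i,2])
    # stop on the far leg line, tip prior
    q=pt[-1]; ls=(stop-q[:2])@np.array([-np.sin(q[2]),np.cos(q[2])])
    return np.r_[sg/np.sqrt(len(W)), .3*ls, .3*(np.array(P[:2])-[.6145,-.0237])]
r=least_squares(res,[.6145,-.0237,np.radians(78.3),.075,1.03],x_scale=[.01,.01,.1,.01,.1],diff_step=1e-3)
P=r.x; print(P,np.degrees(P[[2,4]]),'turn sum',np.degrees(P[2]+P[4]),'rms',np.sqrt(r.fun@r.fun))
S=np.arange(0,.26,.0005);pt=path(P,S); i=np.argmin(np.hypot(*(pt[:,:2]-stop).T)); print('stop s',S[i],np.hypot(*(pt[i,:2]-stop)),'far leg',S[i]-P[3]-.05*P[4], 'resid ls',r.fun[-3:]/.3)
np.save('P.npy',np.r_[P,S[i]])
p,R=cur(); j=np.argmin(np.hypot(*(pt[:,:2]-p[:2]).T)); print('TCP at s',S[j],p[:2]-pt[j,:2])
E
```

```text
[ 182   21  144  144 3390]
[ 0.6145 -0.0237  1.3821  0.0587  1.0145] [79.1889 58.1252] turn sum 137.3141551436122 rms 0.002558543340263752
stop s 0.1775 0.000687633754639277 far leg 0.06804136344418482 resid ls [ 0.0007  0.     -0.    ]
TCP at s 0.016 [0.0004 0.    ]
```

```bash
cat >> path.py <<'E'
P=np.load('P.npy')[:5] ; OFF=.0013
def pose(s,dn=0.,dyaw=0.):
    q=path(P,s+np.linspace(-.012,.012,25)); yaw=np.arctan2(*(q[-1,:2]-q[0,:2])[::-1])+np.radians(dyaw)
    d=np.array([np.cos(yaw),np.sin(yaw)]); n=np.array([-d[1],d[0]])
    b=q[:,:2].mean(0)+dn*n-OFF*d
    return b,np.degrees(yaw)-90
def go(ss,z=.1565,dn=0.,dyaw=0.,start=None):
    w=[]
    for s in ss:
        b,y=pose(s,dn,dyaw); w.append(((b[0],b[1],z),y,1))
    rows(w,start)
def where():
    p,R=cur(); S=np.arange(.0,.17,.00025); L=[pose(s) for s in S]
    i=np.argmin([np.hypot(*(b-p[:2])) for b,_ in L]); b,y=L[i]; a=np.radians(y+90); e=p[:2]-b
    F=np.array(ctrl.get_obs()['wrist_force'])
    yy=np.degrees(np.arctan2(R[1,1],R[0,1]))
    print('s %.4f lat %.2fmm dyaw %.2f  Ft %.1f Fn(left) %.1f'%(S[i],1e3*(-np.sin(a)*e[0]+np.cos(a)*e[1]),yy-y,F[:2]@[np.cos(a),np.sin(a)],F[:2]@[-np.sin(a),np.cos(a)]),'Fz %.1f Tz %.2f'%(F[2],ctrl.get_obs()['torque'][2]))
    return S[i]
E
python3 - <<'E'
from path import *
s=where(); go(np.r_[s+np.arange(1,15)*.002,s+.028,s+.028],dn=-.0003)
print(proj('w4',(*pose(.1)[0],.13)))
E
```

```text
s 0.0175 lat -0.40mm dyaw -0.64  Ft -0.0 Fn(left) -0.8 Fz -1.6 Tz 0.00
0.05 0 0 0 0 -0.11; 0.05 0 0 0 0 0; 0.05 0 0 0 0 0; 0.05 0 0 0 0 0; 0.05 0 0 0 0 0; 0.05 0 0 0 0 0; 0.05 0 0 0 0 0; 0.05 0 0 0 0 0
0.05 0 0 0 0 0; 0.05 0 0 0 0 0; 0.05 0 0 0 0 0; 0.05 0 0 0 0 0; 0.05 0 0 0 0 0; 0.05 0 0 0 0 0; 0 0 0 0 0 0; 0 0 0 0 0 0
end [0.6232 0.0195 0.1565] max 0.11
[286.864   96.3094]
```

Call:
carry_out(
  plan="0.05 0 0 0 0 -0.05; 0.05 0 0 0 0 0; 0.05 0 0 0 0 0; 0.05 0 0 0 0 0; 0.05 0 0 0 0 0; 0.05 0 0 0 0 0; 0.05 0 0 0 0 0; 0 0 0 0 0 0",
)

```text
time_s: 11.07
eef_pos: [0.6207, 0.0062, 0.1565]
eef_rot: [-0.0, 0.772, 0.635, 0.0]
wrist_force: [0.6, 0.5, -2.3]
opening: 0.177
grasp_force: 58.8
```

Call:
carry_out(
  plan="0.05 0 0 0 0 0; 0.05 0 0 0 0 0; 0.05 0 0 0 0 0; 0.05 0 0 0 0 0; 0.05 0 0 0 0 0; 0.05 0 0 0 0 0; 0.05 0 0 0 0 0; 0 0 0 0 0 0",
)

```text
time_s: 11.73
eef_pos: [0.6234, 0.0199, 0.1565]
eef_rot: [-0.0, 0.772, 0.635, 0.0]
wrist_force: [-0.5, -0.0, -1.7]
opening: 0.181
grasp_force: 58.8
```

Run:
```python
from path import *
s=where(); go(np.r_[s+np.arange(1,8)*.0015,s+.0105])
```

```text
s 0.0457 lat -0.51mm dyaw -0.34  Ft -0.1 Fn(left) 0.5 Fz -1.7 Tz 0.02
0.04 -0.01 0 0 0 -0.06; 0.03 0 0 0 0 -0.02; 0.04 0 0 0 0 -0.03; 0.04 0 0 0 0 -0.05; 0.04 0 0 0 0 -0.08; 0.03 0 0 0 0 -0.09; 0.04 0 0 0 0 -0.11; 0 0 0 0 0 0
end [0.6248 0.0302 0.1565] max 0.11
```

Call:
carry_out(
  plan="0.04 -0.01 0 0 0 -0.06; 0.03 0 0 0 0 -0.02; 0.04 0 0 0 0 -0.03; 0.04 0 0 0 0 -0.05; 0.04 0 0 0 0 -0.08; 0.03 0 0 0 0 -0.09; 0.04 0 0 0 0 -0.11; 0 0 0 0 0 0",
)

```text
time_s: 12.4
eef_pos: [0.6249, 0.0301, 0.1565]
eef_rot: [-0.0, 0.758, 0.652, 0.0]
wrist_force: [0.5, -0.0, -2.4]
opening: 0.178
grasp_force: 58.7
```

Run:
```python
from path import *
s=where(); go(np.r_[s+np.arange(1,8)*.0015,s+.0105])
```

```text
s 0.0560 lat -0.16mm dyaw 0.18  Ft 0.0 Fn(left) -0.5 Fz -2.4 Tz 0.05
0.04 0 0 0 0 -0.09; 0.03 0 0 0 0 -0.15; 0.04 0 0 0 0 -0.16; 0.04 0 0 0 0 -0.18; 0.04 0 0 0 0 -0.2; 0.03 0 0 0 0 -0.22; 0.04 0 0 0 0 -0.24; 0 0 0 0 0 0
end [0.626  0.0404 0.1565] max 0.24
```

Call:
carry_out(
  plan="0.04 0 0 0 0 -0.09; 0.03 0 0 0 0 -0.15; 0.04 0 0 0 0 -0.16; 0.04 0 0 0 0 -0.18; 0.04 0 0 0 0 -0.2; 0.03 0 0 0 0 -0.22; 0.04 0 0 0 0 -0.24; 0 0 0 0 0 0",
)

```text
time_s: 13.07
eef_pos: [0.6259, 0.0405, 0.1565]
eef_rot: [-0.0, 0.716, 0.698, 0.0]
wrist_force: [0.6, -0.6, -1.7]
opening: 0.178
grasp_force: 58.8
```

Run:
```python
from path import *
s=where(); go(np.r_[s+np.arange(1,8)*.0015,s+.0105])
```

```text
s 0.0665 lat -0.07mm dyaw 0.07  Ft -0.6 Fn(left) -0.6 Fz -1.7 Tz 0.01
0.04 0 0 0 0 -0.25; 0.03 0 0 0 0 -0.27; 0.04 0 0 0 0 -0.29; 0.04 0 0 0 0 -0.3; 0.03 0 0 0 0 -0.3; 0.04 0 0 0 0 -0.3; 0.04 0 0 0 0 -0.3; 0 0 0 0 0 0
end [0.6253 0.0508 0.1565] max 0.3
```

Call:
carry_out(
  plan="0.04 0 0 0 0 -0.25; 0.03 0 0 0 0 -0.27; 0.04 0 0 0 0 -0.29; 0.04 0 0 0 0 -0.3; 0.03 0 0 0 0 -0.3; 0.04 0 0 0 0 -0.3; 0.04 0 0 0 0 -0.3; 0 0 0 0 0 0",
)

```text
time_s: 13.73
eef_pos: [0.6252, 0.0508, 0.1565]
eef_rot: [-0.0, 0.642, 0.767, 0.0]
wrist_force: [0.3, -0.1, -1.9]
opening: 0.177
grasp_force: 58.8
```

Run:
```python
from path import *
s=where(); go(np.r_[s+np.arange(1,8)*.0015,s+.0105])
```

```text
s 0.0770 lat 0.10mm dyaw -0.03  Ft -0.2 Fn(left) -0.2 Fz -1.9 Tz 0.05
0.04 0 0 0 0 -0.3; 0.03 0 0 0 0 -0.3; 0.04 0 0 0 0 -0.3; 0.04 0 0 0 0 -0.3; 0.04 0 0 0 0 -0.3; 0.03 0 0 0 0 -0.3; 0.04 0.01 0 0 0 -0.3; 0 0 0 0 0 0
end [0.6229 0.0609 0.1565] max 0.3
```

Call:
carry_out(
  plan="0.04 0 0 0 0 -0.3; 0.03 0 0 0 0 -0.3; 0.04 0 0 0 0 -0.3; 0.04 0 0 0 0 -0.3; 0.04 0 0 0 0 -0.3; 0.03 0 0 0 0 -0.3; 0.04 0.01 0 0 0 -0.3; 0 0 0 0 0 0",
)

```text
time_s: 14.4
eef_pos: [0.6229, 0.0608, 0.1565]
eef_rot: [-0.0, 0.559, 0.829, -0.0]
wrist_force: [-1.1, -0.7, -1.0]
opening: 0.179
grasp_force: 58.7
```

Run:
```python
from path import *
s=where(); go(np.r_[s+np.arange(1,8)*.0015,s+.0105])
```

```text
s 0.0875 lat -0.13mm dyaw -0.10  Ft -0.2 Fn(left) 1.3 Fz -1.0 Tz 0.01
0.04 0 0 0 0 -0.32; 0.04 0 0 0 0 -0.3; 0.03 0 0 0 0 -0.3; 0.04 0 0 0 0 -0.3; 0.04 0 0 0 0 -0.3; 0.04 0 0 0 0 -0.3; 0.03 0 0 0 0 -0.3; 0 0 0 0 0 0
end [0.6181 0.07   0.1565] max 0.32
```

Call:
carry_out(
  plan="0.04 0 0 0 0 -0.32; 0.04 0 0 0 0 -0.3; 0.03 0 0 0 0 -0.3; 0.04 0 0 0 0 -0.3; 0.04 0 0 0 0 -0.3; 0.04 0 0 0 0 -0.3; 0.03 0 0 0 0 -0.3; 0 0 0 0 0 0",
)

```text
time_s: 15.07
eef_pos: [0.6182, 0.07, 0.1565]
eef_rot: [-0.0, 0.468, 0.884, 0.0]
wrist_force: [-1.5, -0.5, -1.9]
opening: 0.178
grasp_force: 58.8
```

Run:
```python
from path import *
s=where(); go(np.r_[s+np.arange(1,8)*.0015,s+.0105])
```

```text
s 0.0978 lat -0.03mm dyaw 0.26  Ft 0.5 Fn(left) 1.5 Fz -1.9 Tz -0.03
0.04 0 0 0 0 -0.24; 0.03 0 0 0 0 -0.27; 0.04 0 0 0 0 -0.25; 0.04 0 0 0 0 -0.23; 0.03 0 0 0 0 -0.21; 0.04 0 0 0 0 -0.2; 0.04 0 0 0 0 -0.17; 0 0 0 0 0 0
end [0.6117 0.0781 0.1565] max 0.27
```

Call:
carry_out(
  plan="0.04 -0.01 0 0 0 -0.24; 0.03 0 0 0 0 -0.27; 0.04 0 0 0 0 -0.25; 0.04 0 0 0 0 -0.23; 0.03 0 0 0 0 -0.21; 0.04 0 0 0 0 -0.2; 0.04 0 0 0 0 -0.17; 0 0 0 0 0 0",
)

```text
time_s: 15.73
eef_pos: [0.6112, 0.0781, 0.1565]
eef_rot: [-0.0, 0.397, 0.918, 0.0]
wrist_force: [-0.8, 0.2, -1.7]
opening: 0.177
grasp_force: 58.8
```

Run:
```python
from path import *
s=where(); go(np.r_[s+np.arange(1,8)*.0015,s+.0105],dn=.0003)
```

```text
s 0.1087 lat 0.45mm dyaw -0.24  Ft 0.7 Fn(left) 0.5 Fz -1.7 Tz 0.01
0.04 0 0 0 0 -0.19; 0.04 0 0 0 0 -0.13; 0.03 0 0 0 0 -0.11; 0.04 0 0 0 0 -0.1; 0.04 0 0 0 0 -0.07; 0.04 0 0 0 0 -0.06; 0.03 0 0 0 0 -0.03; 0 0 0 0 0 0
end [0.6038 0.0854 0.1565] max 0.19
```

Call:
carry_out(
  plan="0.04 0 0 0 0 -0.19; 0.04 0 0 0 0 -0.13; 0.03 0 0 0 0 -0.11; 0.04 0 0 0 0 -0.1; 0.04 0 0 0 0 -0.07; 0.04 0 0 0 0 -0.06; 0.03 0 0 0 0 -0.03; 0 0 0 0 0 0",
)

```text
time_s: 16.4
eef_pos: [0.6039, 0.0853, 0.1565]
eef_rot: [-0.0, 0.366, 0.931, -0.0]
wrist_force: [-0.1, -0.2, -0.6]
opening: 0.175
grasp_force: 58.8
```

Run:
```python
from path import *
s=where(); go(np.r_[s+np.arange(1,8)*.0015,s+.0105],dn=.0003)
```

```text
s 0.1190 lat 0.52mm dyaw -0.05  Ft -0.1 Fn(left) 0.2 Fz -0.6 Tz -0.03
0.04 0.01 0 0 0 -0.03; 0.03 0 0 0 0 0; 0.04 0 0 0 0 0; 0.04 0 0 0 0 0; 0.04 0 0 0 0 0; 0.03 0 0 0 0 0; 0.04 0 0 0 0 0; 0 0 0 0 0 0
end [0.5965 0.0927 0.1565] max 0.04
```

Call:
carry_out(
  plan="0.04 0 0 0 0 -0.03; 0.03 0 0 0 0 0; 0.04 0 0 0 0 0; 0.04 0 0 0 0 0; 0.04 0 0 0 0 0; 0.03 0 0 0 0 0; 0.04 0 0 0 0 0; 0 0 0 0 0 0",
)

```text
time_s: 17.07
eef_pos: [0.5963, 0.0925, 0.1565]
eef_rot: [-0.0, 0.364, 0.931, 0.0]
wrist_force: [-1.0, 0.8, -3.1]
opening: 0.182
grasp_force: 58.8
```

Run:
```python
from path import *
s=where()
p,_=cur(); print('to stop',np.hypot(*(p[:2]-[.5597,.1259])))
```

```text
s 0.1295 lat 0.43mm dyaw -0.04  Ft 1.2 Fn(left) 0.1 Fz -3.1 Tz 0.00
to stop 0.04956571985068523
```

Call:
carry_out(
  plan="0.04 0 0 0 0 0; 0.04 0 0 0 0 0; 0.04 0 0 0 0 0; 0.03 0 0 0 0 0; 0.03 0 0 0 0 0; 0.03 0 0 0 0 0; 0.03 0 0 0 0 0; 0 0 0 0 0 0",
)

```text
time_s: 17.73
eef_pos: [0.5894, 0.099, 0.1566]
eef_rot: [0.0, 0.364, 0.931, 0.0]
wrist_force: [1.6, 0.9, -1.7]
opening: 0.179
grasp_force: 58.8
```

Call:
carry_out(
  plan="0.02 0 0 0 0 0; 0 0 0 0 0 0; 0.02 0 0 0 0 0; 0 0 0 0 0 0; 0.02 0 0 0 0 0; 0 0 0 0 0 0; 0 0 0 0 0 0; 0 0 0 0 0 0",
)

```text
time_s: 18.4
eef_pos: [0.5878, 0.1004, 0.1566]
eef_rot: [0.0, 0.364, 0.931, 0.0]
wrist_force: [3.1, 2.2, -2.4]
opening: 0.178
grasp_force: 58.8
```

Run:
```python
from path import *
s=where()
p,_=cur(); print('to stop',np.hypot(*(p[:2]-[.5597,.1259])))
```

```text
s 0.1410 lat 0.39mm dyaw -0.05  Ft -0.8 Fn(left) -3.8 Fz -2.4 Tz -0.10
to stop 0.037920638502877906
```

Call:
carry_out(
  plan="0 0.01 0 0 0 0; 0 0.01 0 0 0 0; 0.02 0 0 0 0 0; 0 0 0 0 0 0; 0.02 0 0 0 0 0; 0 0 0 0 0 0; 0 0 0 0 0 0; 0 0 0 0 0 0",
)

```text
time_s: 19.07
eef_pos: [0.587, 0.1015, 0.1563]
eef_rot: [0.0, 0.364, 0.931, -0.0]
wrist_force: [1.5, -2.1, -3.9]
opening: 0.177
grasp_force: 58.6
```

Run:
```python
from path import *
s=where()
p,_=cur(); print('to stop',np.hypot(*(p[:2]-[.5597,.1259])))
```

```text
s 0.1425 lat 0.09mm dyaw -0.06  Ft -2.5 Fn(left) 0.6 Fz -3.9 Tz -0.06
to stop 0.036553479380406075
```

Call:
carry_out(
  plan="0.02 0 0 0 0 0; 0 0 0 0 0 0; 0 0 0 0 0 0; 0 0 0 0 0 0; 0 0 0 0 0 0; 0 0 0 0 0 0; 0 0 0 0 0 0; 0 0 0 0 0 0",
)

```text
time_s: 19.73
eef_pos: [0.5868, 0.1017, 0.1564]
eef_rot: [0.001, 0.364, 0.931, -0.0]
wrist_force: [3.3, -3.3, -4.0]
opening: 0.179
grasp_force: 58.5
```

Run:
```python
from path import *
st();s=where();snap('wrist','w5');snap('scene','s5')
```

```text
t 19.7333 pos [0.5868 0.1017 0.1564] yawy 47.25 tilt [ 0.0008 -0.0013] F [ 3.3156 -3.3407 -4.0194] T [-0.8287 -0.6736 -0.058 ] op 0.179 g 58.5
s 0.1428 lat 0.08mm dyaw -0.07  Ft -4.7 Fn(left) 0.2 Fz -4.0 Tz -0.06
```

Run:
```python
from path import *
im={t:cv2.imread(f'pics/{t}.png') for t in('w5','s5','w4')}
q=path(P,[.1755])[0]; d=np.array([np.cos(q[2]),np.sin(q[2])])
stop=path(P,[np.load('P.npy')[5]])[0,:2]
for r in np.arange(.010,.052,.002):
    X=(*(stop-r*d),.135); o='%.0f '%(r*1e3)
    for t in('w5','s5'):
        u,v=proj(t,X); iu,iv=int(round(u)),int(round(v)); o+=f' {t} {u:.0f},{v:.0f} '+(str(im[t][iv,iu]) if 0<=iu<640 and 0<=iv<400 else '-')
    print(o)
```

```text
10  w5 319,194 [32 30 34] s5 329,225 [56 52 52]
12  w5 319,198 [28 29 31] s5 328,225 [57 54 52]
14  w5 319,201 [31 30 34] s5 327,224 [55 51 50]
16  w5 319,204 [32 31 33] s5 326,224 [56 52 50]
18  w5 319,208 [31 32 37] s5 326,224 [56 52 50]
20  w5 319,211 [25 25 28] s5 325,224 [52 51 54]
22  w5 319,214 [17 32 48] s5 324,224 [42 66 88]
24  w5 319,218 [27 51 74] s5 323,223 [ 62  97 126]
26  w5 319,221 [31 61 87] s5 322,223 [ 55  87 114]
28  w5 319,224 [32 59 87] s5 321,223 [ 61  96 124]
30  w5 319,227 [16 33 59] s5 320,223 [ 65 102 131]
32  w5 319,231 [17 32 56] s5 320,223 [ 65 102 131]
34  w5 319,234 [43 49 50] s5 319,223 [ 65 103 135]
36  w5 319,237 [24 35 45] s5 318,222 [ 65 103 135]
38  w5 319,240 [10 20 34] s5 317,222 [ 67 107 140]
40  w5 319,243 [ 6 17 37] s5 316,222 [ 69 109 141]
42  w5 319,246 [ 9 19 37] s5 315,222 [ 66 105 138]
44  w5 319,250 [ 5 15 37] s5 315,222 [ 66 105 138]
46  w5 319,253 [ 1 16 33] s5 314,221 [ 76 108 136]
48  w5 319,256 [ 5 15 30] s5 313,221 [107 113 120]
50  w5 319,259 [ 5 17 33] s5 312,221 [116 110 105]
```

The code-read pixel profile shows wood directly against the clamp face in both views, and the contact force agrees, so the carrier is home. I'll relax the push, release and lift away.

Call:
carry_out(
  plan="-0.02 0 0 0 0 0; 0 0 0.01 0 0 0; 0 0 0 0 0 0; 0 0 0 0 0 0; 0 0 0 0 0 0; 0 0 0 0 0 0; 0 0 0 0 0 0; 0 0 0 0 0 0",
)

```text
time_s: 20.5
eef_pos: [0.5872, 0.1018, 0.1563]
eef_rot: [0.0, 0.364, 0.931, -0.0]
wrist_force: [2.1, -4.1, -1.6]
opening: 0.176
grasp_force: 59.0
```

Call:
carry_out(
  plan="0 0 0 0 0 0; 0 0 0 0 0 0; 0 0 0 0 0 0; 0 0 0 0 0 0; 0 0 0 0 0 0; 0 0 0 0 0 0; 0 0 0 0 0 0; 0 0 0 0 0 0",
  claw=0,
)

```text
time_s: 21.17
eef_pos: [0.587, 0.1021, 0.1561]
eef_rot: [-0.0, 0.364, 0.931, 0.0]
wrist_force: [-0.3, 0.4, -0.5]
opening: 0.499
grasp_force: 0.0
```

Call:
carry_out(
  plan="0 0 -0.1 0 0 0; 0 0 -0.2 0 0 0; 0 0 -0.3 0 0 0; 0 0 -0.4 0 0 0; 0 0 -0.5 0 0 0; 0 0 -0.5 0 0 0; 0 0 -0.3 0 0 0; 0 0 0 0 0 0",
)

```text
time_s: 21.83
eef_pos: [0.5891, 0.102, 0.2527]
eef_rot: [0.003, 0.364, 0.931, 0.001]
wrist_force: [0.3, -0.6, 1.1]
opening: 0.502
grasp_force: 0.0
```

Run:
```python
from path import *
st();snap('wrist','w6');snap('scene','s6')
im={t:cv2.imread(f'pics/{t}.png') for t in('w6','s6')}
q=path(P,[.1755])[0]; d=np.array([np.cos(q[2]),np.sin(q[2])]); stop=path(P,[np.load('P.npy')[5]])[0,:2]
print('block top z=.147')
for r in np.arange(.014,.054,.002):
    o='%.0f '%(r*1e3)
    for t,n in(('w6',.012),('s6',0)):
        nn=np.array([-d[1],d[0]])
        u,v=proj(t,(*(stop-r*d+n*nn),.147 if t=='w6' else .135)); iu,iv=int(round(u)),int(round(v)); o+=f' {t} {u:.0f},{v:.0f} {im[t][iv,iu]}'
    print(o)
# stem top expected position
for t in('s6','w6'):
    for z in(.16,.175,.186):
        u,v=proj(t,(*(stop-.032*d),z)); print(t,z,u,v,im[t][int(round(v)),int(round(u))])
```

```text
t 21.8333 pos [0.5891 0.102  0.2527] yawy 47.28 tilt [ 0.0073 -0.0002] F [ 0.3324 -0.5882  1.0657] T [-0.0592 -0.0519  0.0137] op 0.502 g 0.0
block top z=.147
14  w6 302,172 [27 28 27] s6 327,224 [55 50 50]
16  w6 302,174 [29 28 30] s6 326,224 [53 49 47]
18  w6 302,176 [24 31 40] s6 326,224 [53 49 47]
20  w6 302,179 [30 61 84] s6 325,224 [50 49 53]
22  w6 302,181 [33 62 88] s6 324,224 [41 65 83]
24  w6 302,183 [32 63 87] s6 323,223 [ 63  98 127]
26  w6 302,186 [31 57 83] s6 322,223 [ 61  92 119]
28  w6 302,188 [31 59 84] s6 321,223 [ 57  90 114]
30  w6 302,190 [30 60 85] s6 320,223 [ 58  94 120]
32  w6 302,193 [32 60 88] s6 320,223 [ 58  94 120]
34  w6 302,195 [32 60 85] s6 319,223 [ 63  98 128]
36  w6 302,197 [32 58 81] s6 318,222 [ 66 100 129]
38  w6 302,199 [27 53 77] s6 317,222 [ 65 103 130]
40  w6 302,202 [29 52 75] s6 316,222 [ 68 106 137]
42  w6 302,204 [25 49 73] s6 315,222 [ 67 106 138]
44  w6 302,206 [28 51 77] s6 315,222 [ 67 106 138]
46  w6 302,208 [27 47 75] s6 314,221 [ 74 104 132]
48  w6 302,211 [27 51 78] s6 313,221 [103 108 115]
50  w6 302,213 [29 54 76] s6 312,221 [114 108 101]
52  w6 302,215 [27 53 77] s6 311,221 [109 107 100]
s6 0.16 319.78629129879414 215.18962825341856 [ 29  65 106]
s6 0.175 319.87816812728016 210.49298950569056 [ 34  66 108]
s6 0.186 319.9470997435477 206.96928385280225 [ 31  64 105]
w6 0.16 315.99335047682644 196.55425800321993 [ 7 28 55]
w6 0.175 316.0145694897456 201.62765848004292 [14 34 58]
w6 0.186 316.0319083013449 205.77331480114023 [13 35 60]
```

```bash
python3 -c "
from bench import ctrl
print(ctrl.hand_in())"
```

```text
the job is handed in; nothing more can be done
None
```

The carrier is threaded on the rail, slid round the bend until it touched the clamp, and released hanging upright; I handed the job in at about 22 s, the highest wrist force I read on the rail was about 6 N, and I got no verdict back.

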